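# Nest the check-ball dish and present it a quarter turn round

## Task

Get the pump's red check ball ready for viewing: put the steel cup into the round aluminium tray standing on the white mat, and then the white dish, with the red ball lying loose in it, into the cup, each all the way down. Then take the tray by its blue handle, lift the whole nest straight up off the mat by at least 6 cm and, over the mat, turn it level through a quarter turn until the handle points at the green-topped post (not the black-topped one). Keep the ball near the middle of its dish all the time, leave everything else alone, and finish still holding the tray there by its handle, level and steady: do not put it down.

Things in the scene. Friction and masses are not known exactly. Their poses are not given: they have to be found in the camera images.
- tray: round open aluminium tray, 88 mm across, rim 18 mm high, inner floor 4 mm above its underside, inner width 80 mm; about 170 g. Origin: centre of the underside. z up; +x points from the middle out to the blue handle. It starts loose on the white mat, handle roughly towards the robot
- tray_handle (a point): middle of the tray's blue handle: an upright plate standing outside the rim, 24 mm long (along the tray's x), 10 mm thick (along the tray's y), its top 50 mm above the tray's underside. This point is 66 mm from the tray's centre along its +x and 32 mm above its underside; below the plate an 8 mm high, 16 mm wide foot joins it to the tray. Same axes as the tray
- cup_mid (a point): plain open steel cup, 68 mm across at the foot and 70 mm at the rim, 32 mm high, inner floor 4 mm up, inner width at least 63 mm; about 80 g. Point: on its axis, half-way up (16 mm); z up. Fully seated in the tray this point is 20 mm above the tray's underside and the cup stands 18 mm proud of the tray's rim
- dish_mid (a point): white dish on a foot: foot 56 mm across and 30 mm high, above it the dish, 68 mm across with upright outside, from 31 to 50 mm up; 50 mm high in all; about 90 g. Inside, 62 mm across, a shallow cone (10 degrees) whose lowest point is its middle, 38 mm up. Point: on its axis, half-way up (25 mm); z up. Fully seated in the cup in the tray this point is 33 mm above the tray's underside, and the 68 mm wide part stays above the cup's rim (gap about 3 mm)
- ball_center (a point): centre of the loose red ball, 18 mm in diameter, 12 g, lying in the middle of the white dish, free to roll; at rest its centre is 47 mm above the dish's underside
- mat: fixed round white mat, 170 mm across, 4 mm thick, with a black cross. Origin: centre of its underside, on the table
- green_post_top (a point): top centre of the fixed green-topped post, 32 mm high, 28 mm across at most; it stands 125 mm from the mat's centre, on the left or the right, a quarter turn (within 0.1 rad) from the direction in which the tray's handle starts
- black_post_top (a point): top centre of the fixed black-topped post, same size, on the opposite side of the mat
- vial_a: loose stoppered glass vial, 24 mm across, 50 mm high; origin at its underside; leave alone
- vial_b: same kind of vial; leave alone
- vial_c: same kind of vial; leave alone
- weight: loose brass weight, 28 mm across, 48 mm high; leave alone
- bottle: loose amber jar, 48 mm across, 100 mm high; leave alone
- stopper_cup: loose small white plastic cup, 60 mm across, 35 mm high, beyond the mat; leave alone
- spanner: loose spanner lying flat, 140 mm long; leave alone
Things that resemble listed ones, but are neither listed nor needed, are in the scene too. What is shaped like the part that bears cup_mid but purple is not meant. Several things have the shape of the tray; the one meant has the colours described above.

How it is judged:
On the way, in this order (a step that is already met when the one before it is completed fails the run):
1. the cup sits fully down in the tray on the mat, the dish not yet in it (horizontal distance between cup_mid and tray below 0.009 m and z of cup_mid in the frame of tray between 0.016 and 0.0235 m and height (world z) of tray below 0.008 m and horizontal distance between tray and mat below 0.04 m and horizontal distance between dish_mid and cup_mid above 0.05 m), for 0.2 s.
2. the dish with its ball sits fully down in the cup, in the tray on the mat (horizontal distance between cup_mid and tray below 0.009 m and z of cup_mid in the frame of tray between 0.016 and 0.0235 m and horizontal distance between dish_mid and cup_mid below 0.008 m and z of dish_mid in the frame of tray between 0.029 and 0.0365 m and horizontal distance between ball_center and dish_mid below 0.014 m and height (world z) of tray below 0.008 m and horizontal distance between tray and mat below 0.04 m), for 0.2 s.
3. the nest is lifted off the mat (3 cm or more) before being turned (handle still at least about 45 degrees from the green post) (horizontal distance between cup_mid and tray below 0.009 m and z of cup_mid in the frame of tray between 0.016 and 0.0235 m and horizontal distance between dish_mid and cup_mid below 0.008 m and z of dish_mid in the frame of tray between 0.029 and 0.0365 m and horizontal distance between ball_center and dish_mid below 0.014 m and height (world z) of tray above 0.034 m and (y of green_post_top in the frame of tray above 0.085 m or y of green_post_top in the frame of tray below -0.085 m)), for 0.1 s.
At the end, for the whole second after the job is handed in: cup fully down in tray (9 mm off-centre at most), dish in cup (8 mm), ball within 14 mm of dish middle; tray in the fingers, underside 45 mm or more above the table, tilt under 0.1 rad, steady, within 40 mm of the mat centre, green post within 25 mm of the handle line (horizontal distance between cup_mid and tray below 0.009 m and z of cup_mid in the frame of tray between 0.016 and 0.0235 m and horizontal distance between dish_mid and cup_mid below 0.008 m and z of dish_mid in the frame of tray between 0.029 and 0.0365 m and horizontal distance between ball_center and dish_mid below 0.014 m and height (world z) of tray above 0.045 m and angle between tray's own z axis and vertical below 0.1 rad and horizontal distance between tray and mat below 0.04 m and y of green_post_top in the frame of tray between -0.025 and 0.025 m and x of green_post_top in the frame of tray above 0 m and contact force between the fingers and tray above 1 N and contact force between tray and mat below 0.05 N and linear speed of tray below 0.03 m/s); the arm keeps its last pose, push and grip.
It fails at once if the ball rolls more than 14 mm from the middle of its dish (horizontal distance between ball_center and dish_mid above 0.014 m).
It fails at once if a bystander is moved more than 20 mm (distance of any of vial_a, vial_b, vial_c, weight, bottle, stopper_cup, spanner from where it was at the start of the episode above 0.02 m).
It fails at once if the tray or the dish is tipped by more than 0.25 rad (angle between any of tray, dish_mid's own z axis and vertical above 0.25 rad).
It also fails if it takes over 69 s, if anything falls off the work surface, if the arm or the gripper's body presses on something with over 40 N, if the wrist force passes 120 N, or if a joint passes its speed limit or range.

## Robot

A 6-joint arm with a two-finger parallel gripper is mounted at the origin on the work surface. World frame = base frame: x ahead of the robot, y to its left, z up, the work surface at z = 0. Lengths are in m, angles in rad, forces in N, time in s.
With the tool pointing down it reaches from about 0.425 to 0.95 m from the base axis. Payload 3.5 kg.
Tool frame: the origin (TCP) lies midway between the tips of the shut fingers; the grasp point (between the pads) lies 19 mm behind it; z points along the fingers, y is the line along which they close (so a half turn about z gives the same grasp; the last joint's range is limited). The gripper opens to 85 mm and grips with 20 to 120 N. Pads are 22 mm wide; open, the fingers measure 114 mm over their backs; the gripper's body (76 mm by 85 mm) begins 54 mm behind the grasp point. The pads swing forward as they close: fully open they stand 13 mm farther back than shut.
Start: joints at [1.154, 0.286, 1.577, -0, 1.279, -0.15], TCP at [0.178, 0.651, 0.231] pointing down, gripper open.
Joint ranges: [-2.77, 2.77], [-0.9, 2.22], [0.21, 2.48], [-1.53, 4.67], [0.24, 2.81], [-2.84, 2.84]. Speed limits (rad/s): [2.79, 2.79, 3.14, 3.14, 3.14, 3.14].

## Interface

Orientations are given as a unit quaternion [x, y, z, w].
In Python, from plant import get_state, read_camera, ctrl gives the robot as it stands.
- The arm moves only by the shell command python3 -m crank 'ROWS' [FORCE]. ROWS is JSON, a list of rows, each a list of 3 entries, a list of its own where there are three numbers: the shift along the tool's x, y, z in mm, then the turn about the tool's z in degrees, then the closure in counts, from 0 (fully open) to 255 (shut). In form: [[[tx, ty, tz], yaw, claw], ...]. A call has 1 to 10 rows; each row is the pose to reach, as a shift and turn from the pose commanded when the call began, along the tool's axes at that moment; what a row does not reach only later rows make up. A row lasts 1/10 s, in which the tool goes at most 50 mm and 8.59 degrees, less where a joint would pass 70% of its speed; a pose out of reach is approached as far as the arm can. A call with a gripper value outside its range is refused whole. The fingers move at their own pace and stop on an object; FORCE is the grip in N (left out, the last holds). Time passes only in rows, so rows that repeat a pose let the fingers close. It gives the time, the measured TCP pose, the force, the opening and the grip force at its end, in the units of the state.
- get_state(): the state, without advancing time (a new reading comes with each control period).
- read_camera(name): name is "scene" or "top"; returns a dict with "frame" (400x640x3 uint8, blue, green, red), "range_z" (400x640 float32, m along the optical axis (not along the pixel's ray), 0 where there is no reading), "vfov" (degrees; the focal length in pixels is half the picture's height over the tangent of half this angle, whatever the lens; pixels are square), "cx", "cy" (the principal point, pixels), "origin" and "orientation" of the camera in the world. Camera axes: x right, y down, z forward; pixel columns grow to the right and rows downward; lengths in m; the calibration is good to about 2 mm. A picture is of the moment at which its call begins.
- ctrl.sign_off(): hands the job in; it is judged then, once.
The state is a dict: "time": time; "qpos": joint angles; "dq": joint speeds; "joint_efforts": joint torques, N m; "eef_pos": TCP position; "tcp_rot": TCP orientation; "contact_force": force on the tool from outside, world axes, zero at the start; "wrist_torque": the same for the moment, N m; "opening": opening from 0.0 (shut) to 1.0 (fully open); "finger_force": force on a finger pad.
Only numpy, scipy, OpenCV 4.12 (cv2) and the standard library are available. Lean on these libraries where they do the work, as an engineer would, in place of code of your own. Each camera call takes 0.05 s, during which the arm holds its last target. There are 200 camera calls.

## Working session

There is one attempt and no reset: what is moved stays moved. The work goes in short steps, Python scripts to look and compute and a shell command to move; the robot and the scene stay as the last step left them, time stands still between calls to the robot, and variables do not carry over. Pictures are saved under pics/ and viewed, at most 10 in all, crops included, and the job is handed in when it is done.

```bash
ls; mkdir -p pics; python3 - <<'E'
from plant import get_state, read_camera
import cv2, numpy as np
s=get_state(); print(s)
for n in("scene","top"):
    c=read_camera(n); cv2.imwrite(f"pics/{n}0.png",c["frame"]); np.savez(f"{n}0.npz",**c)
    print(n,{k:c[k] for k in("vfov","cx","cy","origin","orientation")})
E
```

```text
pics
{'time': 0.0, 'qpos': array([ 1.15397731e+00,  2.87202740e-01,  1.57818240e+00, -1.36081253e-05,
        1.27859124e+00, -1.50011456e-01]), 'dq': array([-5.64413215e-04, -2.37085412e-03,  2.93600502e-04, -8.84625650e-04,
       -1.82480603e-05,  9.16634038e-04]), 'joint_efforts': array([-8.25303905e-04, -4.05984771e+01, -2.92621207e+01, -2.16018643e-04,
        5.91934018e-03, -1.39248954e-05]), 'eef_pos': array([0.17767867, 0.65051326, 0.22991953]), 'tcp_rot': array([ 1.33006402e-01,  9.91114462e-01, -1.14613862e-03, -3.27035360e-04]), 'contact_force': array([-0.63727091, -0.13383819, -0.68698103]), 'wrist_torque': array([-0.00343038,  0.01037757,  0.00504248]), 'finger_force': 0.0, 'opening': 1.001070415410545}
scene {'vfov': 48.88779358267262, 'cx': 315.77194877624856, 'cy': 193.46225504793972, 'origin': array([ 1.28123295, -0.36582457,  0.68314273]), 'orientation': array([ 0.75060676,  0.48990254, -0.24423448, -0.37004663])}
top {'vfov': 52.70120140762924, 'cx': 318.0765328919777, 'cy': 204.2845238720796, 'origin': array([ 0.44056546, -0.04992682,  1.26724529]), 'orientation': array([-0.69846546,  0.71527348, -0.00616206,  0.0221785 ])}
```

View pics/top0.png

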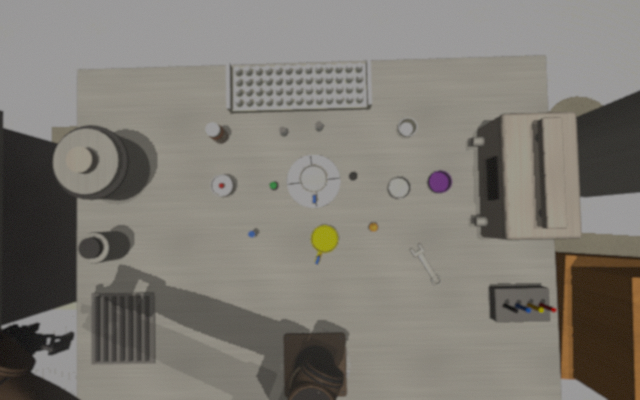

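View pics/scene0.png

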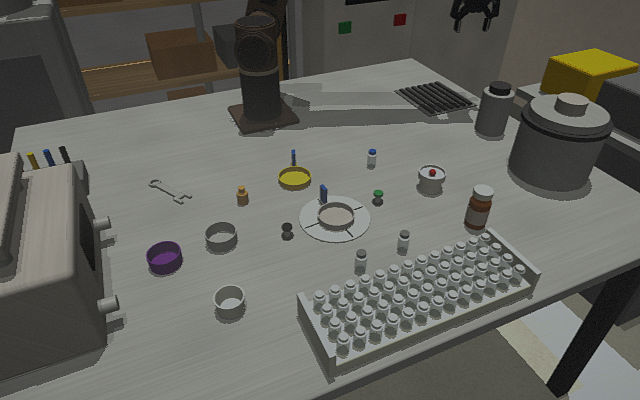

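Top view: 
- **Tray:** the aluminium tray is on the mat at (313,180), with its blue handle at (314,199). The yellow tray at (325,238) is a decoy.
- **Cup:** the steel cup is at (399,188). The purple cup at (439,182) and the white stopper cup at (406,128) are not meant.
- **Dish:** the dish with the red ball is at (222,185).
- **Posts:** green is at (274,185), on the left; black is at (353,176).

Next I measure these and check the choice in a crop.

```bash
cat > h.py <<'E'
import numpy as np, cv2
from scipy.spatial.transform import Rotation as R
from plant import get_state, read_camera
def load(n): return dict(np.load(n+".npz"))
def cloud(c):
    f=200/np.tan(np.radians(float(c["vfov"])/2)); v,u=np.mgrid[0:400,0:640]
    d=np.stack([(u-c["cx"])/f,(v-c["cy"])/f,np.ones(u.shape)],-1)
    ray=d@R.from_quat(c["orientation"]).as_matrix().T
    return ray, c["origin"]+ray*c["range_z"][...,None]
def plane(c,ray,m,z):            # mask pixels -> points on plane z
    r=ray[m]; o=c["origin"]; return (o+r*((z-o[2])/r[:,2])[:,None])[:,:2]
def circ(p):                      # least-squares circle
    A=np.c_[2*p,np.ones(len(p))]; s=np.linalg.lstsq(A,(p**2).sum(1),rcond=None)[0]
    return s[0],s[1],np.sqrt(s[2]+s[0]**2+s[1]**2)
def tool(s=None):
    s=s or get_state(); M=R.from_quat(s["tcp_rot"]).as_matrix(); return s["eef_pos"],M,np.degrees(np.arctan2(M[1,1],M[0,1]))
E
python3 - <<'E'
from h import *
for n in("top","scene"):
    c=load(n+"0"); ray,P=cloud(c); hsv=cv2.cvtColor(c["frame"],cv2.COLOR_BGR2HSV)
    H,S,V=[hsv[...,i].astype(int) for i in range(3)]
    print(n,"table z med",np.median(P[...,2][(abs(P[...,0]-.55)<.25)&(abs(P[...,1])<.3)&(P[...,2]<.01)]))
    ws=(P[...,0]>.3)&(P[...,0]<.9)&(abs(P[...,1])<.45)&(P[...,2]<.12)
    # blobs by height
    m=(ws&(P[...,2]>.014)).astype(np.uint8)
    k,lab,st,ce=cv2.connectedComponentsWithStats(m)
    for i in range(1,k):
        if st[i,4]<8: continue
        q=P[lab==i]; zt=np.percentile(q[:,2],95); t=q[q[:,2]>zt-.008]
        b=c["frame"][lab==i].mean(0).astype(int)
        lo,hi=t[:,:2].min(0),t[:,:2].max(0)
        print(ce[i].round(),st[i,4],"bgr",b,"ztop %.3f"%zt,"mid",((lo+hi)/2).round(4),"size",(hi-lo).round(3))
    for nm,mm,z in(("blue",(H>95)&(H<125)&(S>100),.036),("green",(H>45)&(H<85)&(S>100),.032),("red",((H<6)|(H>174))&(S>120),.05)):
        mm=mm&ws
        k,lab,st,ce=cv2.connectedComponentsWithStats(mm.astype(np.uint8))
        for i in range(1,k):
            if st[i,4]>3: print(nm,ce[i].round(1),st[i,4],plane(c,ray,lab==i,z).mean(0).round(4),"ztop",P[lab==i][:,2].max().round(3))
a=cv2.imread("pics/top0.png")[110:270,200:460]; b=cv2.imread("pics/scene0.png")[150:310,140:400]
cv2.imwrite("pics/crop1.png",cv2.resize(np.vstack([a,b]),None,fx=1.8,fy=1.8,interpolation=cv2.INTER_CUBIC))
E
```

```text
top table z med -0.0002685830210767959
[299.  90.] 5709 bgr [128 131 133] ztop 0.069 mid [0.8438 0.0278] size [0.112 0.441]
[409. 126.] 143 bgr [113 119 122] ztop 0.037 mid [ 0.7219 -0.3037] size [0.058 0.055]
[319. 125.] 58 bgr [ 99 105 108] ztop 0.053 mid [ 0.7343 -0.0313] size [0.019 0.018]
[216. 132.] 324 bgr [105 109 115] ztop 0.103 mid [0.7164 0.2799] size [0.042 0.041]
[283. 131.] 59 bgr [ 96 102 104] ztop 0.053 mid [0.7201 0.0803] size [0.016 0.016]
[313. 177.] 95 bgr [127 133 135] ztop 0.024 mid [ 0.5715 -0.0099] size [0.084 0.084]
[441. 181.] 125 bgr [94 70 91] ztop 0.035 mid [ 0.5511 -0.3979] size [0.065 0.07 ]
[354. 175.] 47 bgr [65 69 71] ztop 0.034 mid [ 0.5765 -0.1334] size [0.021 0.022]
[222. 186.] 410 bgr [136 137 143] ztop 0.053 mid [0.5541 0.2698] size [0.065 0.066]
[401. 187.] 104 bgr [112 119 121] ztop 0.035 mid [ 0.5373 -0.2739] size [0.068 0.068]
[273. 185.] 45 bgr [ 70 116  66] ztop 0.035 mid [0.5533 0.115 ] size [0.019 0.019]
[315. 199.] 35 bgr [123  97  84] ztop 0.056 mid [ 0.5073 -0.0123] size [0.021 0.009]
[373. 227.] 67 bgr [ 63 116 143] ztop 0.049 mid [ 
[... 1554 characters left out ...]
 size [0.11  0.441]
[403. 239.] 188 bgr [ 97 100  97] ztop 0.051 mid [0.7215 0.0811] size [0.02  0.021]
[163. 255.] 499 bgr [64 44 57] ztop 0.033 mid [ 0.554 -0.398] size [0.074 0.069]
[360. 259.] 203 bgr [95 98 96] ztop 0.051 mid [ 0.7361 -0.0309] size [0.021 0.021]
[229. 298.] 547 bgr [ 97 103 101] ztop 0.036 mid [ 0.7242 -0.303 ] size [0.059 0.058]
blue [372.2 150.5] 23 [0.3871 0.1934] ztop 0.053
blue [293.  151.5] 12 [ 0.3024 -0.0095] ztop 0.053
blue [293.5 163.4] 8 [ 0.3585 -0.0299] ztop 0.026
blue [323. 187.] 21 [ 0.4867 -0.0017] ztop 0.056
blue [326.  196.5] 4 [ 0.5245 -0.011 ] ztop 0.037
green [378.1 192.1] 38 [0.5555 0.1151] ztop 0.035
red [432.3 171.8] 30 [0.5571 0.2699] ztop 0.058
```

View pics/crop1.png

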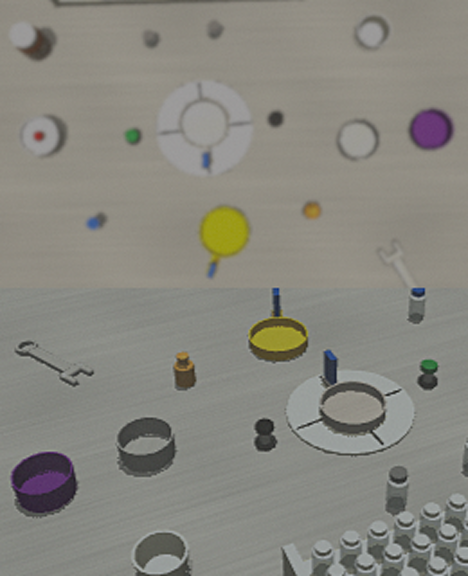

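The crop confirms the choices: grey tray with a blue handle on the mat, grey steel cup to its right (neither purple nor white), and white dish with the ball to the left. The two views agree to about 2 mm, and post–mat–post measures 125 mm on each side. Moving now.

```bash
python3 -m crank '[[[-40,-30,0],-5,0],[[-80,-65,0],-10,0],[[-120,-98,0],-15.3,0],[[-160,-130,0],-15.3,0],[[-200,-163,0],-15.3,0],[[-240,-195,0],-15.3,0],[[-280,-228,0],-15.3,0],[[-320,-260,0],-15.3,0],[[-360,-293,0],-15.3,0],[[-400,-325,0],-15.3,0]]' 30; python3 -c "
from h import *
p,M,a=tool();print(p,a,(M.T@(np.array([.538,-.274,.12])-p)*1000).round(1))"
```

```text
time: 1.1
eef_pos: [0.4695, 0.2428, 0.231]
tcp_rot: [-0.0, 1.0, 0.0, -0.0]
contact_force: [-0.2, 0.7, -0.0]
opening: 1.002
finger_force: 0.0
[0.4695187  0.24277055 0.23100968] 90.011522816791 [ -68.4 -516.8  111. ]
```

```bash
python3 -m crank '[[[-6,-50,0],0,0],[[-12,-100,0],0,0],[[-18,-150,0],0,0],[[-24,-200,0],0,0],[[-30,-250,0],0,0],[[-36,-300,20],0,0],[[-42,-350,40],0,0],[[-48,-400,60],0,0],[[-54,-450,80],0,0],[[-60,-490,100],0,0]]'; python3 -m crank '[[[0,-10,10],0,0],[[0,-14,10],0,0],[[0,-14,10],0,0],[[0,-14,10],0,0]]'; python3 -c "
from h import *
p,M,a=tool();print(p,a,(M.T@(np.array([.538,-.274,.06])-p)*1000).round(1))"
```

```text
time: 2.1
eef_pos: [0.5272, -0.2352, 0.1363]
tcp_rot: [0.0, 1.0, -0.0, 0.0]
contact_force: [-0.4, -0.7, -0.1]
opening: 1.007
finger_force: 0.0
time: 2.5
eef_pos: [0.5279, -0.246, 0.1281]
tcp_rot: [-0.001, 1.0, -0.0, 0.001]
contact_force: [-0.2, 0.5, -0.2]
opening: 0.997
finger_force: 0.0
[ 0.52791022 -0.24604193  0.12805605] 90.09764356385533 [-10.  -27.9  68.1]
```

```bash
python3 -m crank '[[[-5,-14,20],0,0],[[-10,-28,40],0,0],[[-10,-28,60],0,0],[[-10,-28,68],0,0],[[-10,-28,68],0,0],[[-10,-28,68],0,0]]'; python3 - <<'E'
from h import *
p,M,a=tool();print(p,a,(M.T@(np.array([.538,-.274,.011])-p)*1000).round(1))
c=read_camera("scene"); np.savez("s1.npz",**c); cv2.imwrite("pics/s1.png",cv2.resize(c["frame"][150:290,120:330],None,fx=3,fy=3,interpolation=cv2.INTER_CUBIC))
E
```

```text
time: 3.1
eef_pos: [0.5382, -0.2747, 0.0603]
tcp_rot: [-0.001, 1.0, -0.0, 0.001]
contact_force: [0.2, 0.3, -0.2]
opening: 0.997
finger_force: 0.0
[ 0.53816187 -0.27466705  0.06026645] 90.08443423031069 [ 0.2  0.7 49.3]
```

View pics/s1.png

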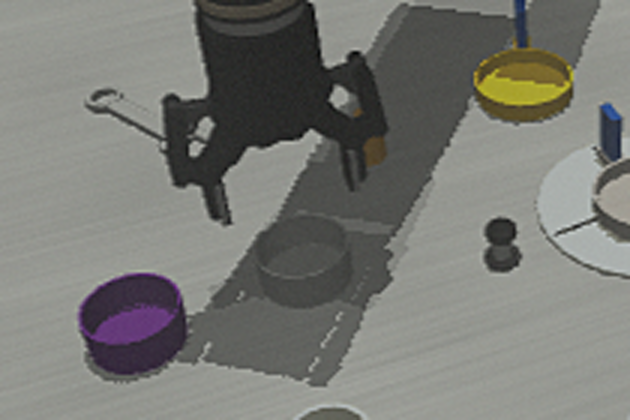

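The open gripper is centred above the cup, with its fingertips near full-frame pixels (195,224) and (238,212). I'll check the tip height from the depth image.

```bash
python3 - <<'E'
from h import *
c=load("s1"); ray,P=cloud(c)
m=(abs(P[...,0]-.538)<.03)&(abs(P[...,1]+.274)<.07)&(P[...,2]>.045)&(P[...,2]<.12)
for s in(-1,1):
    q=P[m&((P[...,1]+.274)*s>.03)]; print(len(q),q.min(0).round(3),np.percentile(q[:,2],2).round(3)); t=q[q[:,2]<q[:,2].min()+.015]; print(t[:,0].min().round(3),t[:,0].max().round(3),t[:,1].min().round(3),t[:,1].max().round(3))
E
```

```text
115 [ 0.53  -0.337  0.075] 0.078
0.533 0.55 -0.332 -0.319
121 [ 0.525 -0.234  0.075] 0.077
0.526 0.55 -0.234 -0.221
```

```bash
python3 -m crank '[[[0,2,15],0,0],[[0,2,30],0,0],[[0,2,42],0,0],[[0,2,50],0,0],[[0,2,50],0,0],[[0,2,50],0,30],[[0,2,50],0,60],[[0,2,50],0,80],[[0,2,50],0,80],[[0,2,50],0,80]]' 30;  python3 -m crank '[[[0,0,0],0,80],[[0,0,0],0,80],[[0,0,0],0,80]]'
```

```text
time: 4.15
eef_pos: [0.538, -0.2737, 0.0098]
tcp_rot: [-0.0, 1.0, -0.001, 0.001]
contact_force: [1.1, -0.5, 2.2]
opening: 0.799
finger_force: 34.1
time: 4.45
eef_pos: [0.538, -0.2736, 0.0098]
tcp_rot: [-0.0, 1.0, -0.0, 0.001]
contact_force: [-0.1, -0.3, 5.2]
opening: 0.801
finger_force: 34.3
```

```bash
python3 -m crank '[[[0,0,-10],0,80],[[0,0,-40],0,80],[[0,0,-80],0,80],[[-5,25,-90],0,80],[[-10,65,-90],0,80],[[-15,110,-90],0,80],[[-20,155,-90],0,80],[[-25,200,-90],0,80],[[-30,235,-90],0,80],[[-35,255,-90],0,80]]';  python3 -m crank '[[[0,8,0],0,80],[[0,8,0],0,80],[[0,8,0],0,80]]'; python3 - <<'E'
from h import *
p,M,a=tool();print(p,a,(M.T@(np.array([.573,-.0105,.018])-p)*1000).round(1))
for n in("scene","top"):
    c=read_camera(n); np.savez(n+"2.npz",**c); ray,P=cloud(c); 
    m=(abs(P[...,0]-.573)<.06)&(abs(P[...,1]+.01)<.06)&(P[...,2]>.085)&(P[...,2]<.118); q=P[m]; print(n,len(q),q.min(0),q.max(0))
c=load("scene2"); cv2.imwrite("pics/s2.png",cv2.resize(c["frame"][100:260,230:430],None,fx=3,fy=3,interpolation=cv2.INTER_CUBIC))
E
```

```text
time: 5.45
eef_pos: [0.571, -0.0151, 0.0983]
tcp_rot: [-0.001, 1.0, 0.001, -0.001]
contact_force: [0.0, -0.2, 0.1]
opening: 0.801
finger_force: 34.4
time: 5.75
eef_pos: [0.572, -0.0109, 0.0988]
tcp_rot: [0.0, 1.0, -0.0, -0.0]
contact_force: [0.2, -0.2, -0.9]
opening: 0.8
finger_force: 34.3
[ 0.57195903 -0.01091013  0.09877102] 89.99211892809456 [-1.1  0.4 80.8]
scene 674 [ 0.53802323 -0.059829    0.08723035] [0.60914573 0.03601545 0.11785839]
top 6 [ 0.54272661 -0.0310488   0.08901182] [ 0.5501099  -0.02201585  0.10875653]
```

View pics/s2.png

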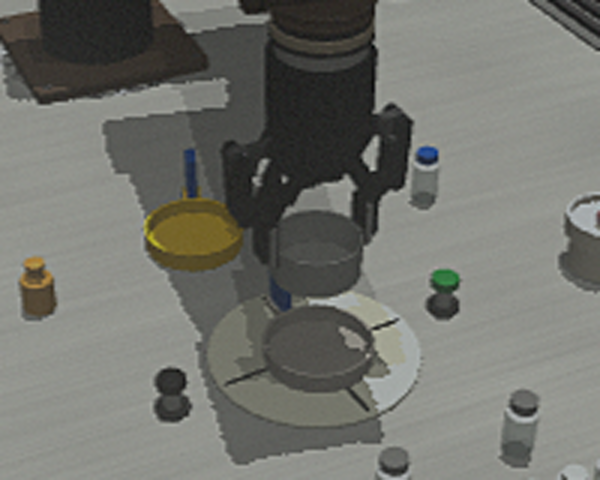

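The cup is held level above the tray at crop (318,345). I'll compare the cup and tray centres in the same camera.

```bash
python3 - <<'E'
from h import *
for n,z0,z1,z in(("scene0",.0165,.0225,.022),("scene2",.115,.125,.12),("scene2",.098,.118,.12),("top0",.018,.027,.022)):
    c=load(n); ray,P=cloud(c); r=np.hypot(P[...,0]-.573,P[...,1]+.0105)
    m=(r<.05)&(r>.028)&(P[...,2]>z0)&(P[...,2]<z1)&(abs(P[...,1]+.0105)<.05); q=P[m][:,:2]
    ang=np.degrees(np.arctan2(q[:,1]+.0105,q[:,0]-.573)); print(n,z0,len(q),np.round(circ(q),4),q.min(0).round(4),q.max(0).round(4))
E
```

```text
scene0 0.0165 191 [ 0.5743 -0.0095  0.0422] [ 0.5287 -0.0528] [0.6194 0.0345]
scene2 0.115 226 [ 0.5736 -0.014   0.0356] [ 0.538  -0.0598] [0.6079 0.036 ]
scene2 0.098 426 [ 0.5737 -0.0135  0.0339] [ 0.538  -0.0598] [0.6091 0.036 ]
top0 0.018 77 [ 0.5722 -0.0093  0.0421] [ 0.5293 -0.0519] [0.6136 0.0323]
```

```bash
python3 -m crank '[[[-1,1.5,15],0,80],[[-1,1.5,35],0,80],[[-1,1.5,50],0,80],[[-1,1.5,60],0,80],[[-1,1.5,66],0,80],[[-1,1.5,70],0,80],[[-1,1.5,74],0,80],[[-1,1.5,77],0,80],[[-1,1.5,79],0,80],[[-1,1.5,79],0,80]]'; python3 -m crank '[[[0,0,1],0,80],[[0,0,2],0,80],[[0,0,2],0,80]]'
```

```text
time: 6.85
eef_pos: [0.5734, -0.0087, 0.02]
tcp_rot: [-0.0, 1.0, -0.0, 0.0]
contact_force: [0.0, 0.5, -0.0]
opening: 0.794
finger_force: 34.3
time: 7.15
eef_pos: [0.5734, -0.0087, 0.018]
tcp_rot: [-0.0, 1.0, 0.0, 0.0]
contact_force: [-0.5, 0.9, -0.9]
opening: 0.802
finger_force: 34.3
```

```bash
python3 -m crank '[[[0,0,0],0,60],[[0,0,0],0,30],[[0,0,0],0,0],[[0,0,0],0,0],[[0,0,0],0,0],[[0,0,-5],0,0],[[0,0,-20],0,0],[[0,0,-50],0,0],[[0,0,-90],0,0],[[0,0,-130],0,0]]'; python3 -m crank '[[[0,50,0],0,0],[[2,100,0],0,0],[[4,150,0],0,0],[[8,200,0],0,0],[[12,240,0],0,0],[[16,260,0],0,0],[[16,270,0],0,0],[[16,270,0],0,0],[[16,270,0],0,0],[[16,270,0],0,0]]'; python3 - <<'E'
from h import *
p,M,a=tool();print(p,a,(M.T@(np.array([.555,.2695,.029])-p)*1000).round(1))
for n in("scene","top"):
    c=read_camera(n); np.savez(n+"3.npz",**c); ray,P=cloud(c); r=np.hypot(P[...,0]-.573,P[...,1]+.0095)
    for z0,z1 in((.015,.023),(.030,.043)):
        m=(r<.06)&(r>.02)&(P[...,2]>z0)&(P[...,2]<z1)&(P[...,0]>.53); q=P[m]; print(n,z0,len(q),np.round(circ(q[:,:2]),4),np.percentile(q[:,2],95))
    m=(np.hypot(P[...,0]-.555,P[...,1]-.27)<.05)&(P[...,2]>.046)&(P[...,2]<.054); print("dish",np.round(circ(P[m][:,:2]),4))
c=load("scene3"); cv2.imwrite("pics/s3.png",cv2.resize(c["frame"][100:270,290:490],None,fx=3,fy=3,interpolation=cv2.INTER_CUBIC))
E
```

```text
time: 8.15
eef_pos: [0.5732, -0.0086, 0.1504]
tcp_rot: [-0.0, 1.0, -0.0, 0.0]
contact_force: [0.8, -0.1, 0.2]
opening: 0.996
finger_force: 0.0
time: 9.15
eef_pos: [0.5577, 0.26, 0.1482]
tcp_rot: [0.001, 1.0, -0.0, 0.0]
contact_force: [0.5, -0.2, 0.5]
opening: 1.0
finger_force: 0.0
[0.55770751 0.25999936 0.1482106 ] 89.91651739987402 [  2.7   9.5 119.2]
scene 0.015 255 [ 0.5776 -0.0111  0.0368] 0.022704426272590294
scene 0.03 254 [ 0.5752 -0.0107  0.0335] 0.04105959637365768
dish [0.5556 0.2692 0.0295]
top 0.015 96 [ 0.5719 -0.0096  0.0396] 0.022395513138164902
top 0.03 66 [ 0.5728 -0.0105  0.0331] 0.041060070263276516
dish [0.538  0.2603 0.0171]
```

View pics/s3.png

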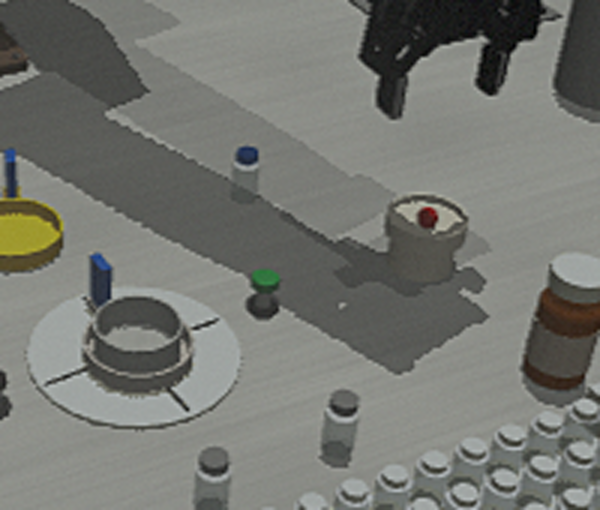

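The cup is fully seated in the tray: its rim reads 0.040–0.041 m, where 0.040 is expected, and it is within 2 mm of centre. The ball lies in the middle of the dish. Now the dish.

```bash
python3 -m crank '[[[2,8,20],0,0],[[2.5,9,50],0,0],[[2.5,9,75],0,0],[[2.5,9,80],0,0],[[2.5,9,80],0,0],[[2.5,9,80],0,0]]' 25; python3 - <<'E'
from h import *
p,M,a=tool();print(p,a,(M.T@(np.array([.555,.2695,.027])-p)*1000).round(1))
c=read_camera("scene"); ray,P=cloud(c); tz=p[2]+.013
m=(abs(P[...,0]-.555)<.03)&(P[...,2]>tz-.002)&(P[...,2]<tz+.015)
for s in(-1,1):
    q=P[m&((P[...,1]-.27)*s>.03)&((P[...,1]-.27)*s<.075)]; print(len(q),q.min(0).round(4),q.max(0).round(4))
E
```

```text
time: 9.85
eef_pos: [0.556, 0.2702, 0.0695]
tcp_rot: [0.0, 1.0, 0.0, 0.001]
contact_force: [0.5, 0.7, -0.6]
opening: 0.999
finger_force: 0.0
[0.5560096  0.27024029 0.06953814] 89.97964175753798 [ 1.1 -0.8 42.5]
34 [0.5472 0.211  0.083 ] [0.5685 0.2248 0.0974]
38 [0.5445 0.3096 0.0812] [0.5665 0.3238 0.0975]
```

```bash
python3 -m crank '[[[1.5,0.8,10],0,0],[[1.5,0.8,22],0,0],[[1.5,0.8,34],0,0],[[1.5,0.8,40],0,10],[[1.5,0.8,42.5],0,20],[[1.5,0.8,42.5],0,30],[[1.5,0.8,42.5],0,36],[[1.5,0.8,42.5],0,39],[[1.5,0.8,42.5],0,41],[[1.5,0.8,42.5],0,43]]' 25; python3 -m crank '[[[0,0,0],0,44],[[0,0,0],0,45],[[0,0,0],0,46],[[0,0,0],0,47],[[0,0,0],0,48]]'
```

```text
time: 10.9
eef_pos: [0.5535, 0.2712, 0.0259]
tcp_rot: [-0.0, 1.0, 0.0, 0.0]
contact_force: [-0.2, 0.4, 0.7]
opening: 0.83
finger_force: 0.0
time: 11.4
eef_pos: [0.5533, 0.2711, 0.0255]
tcp_rot: [-0.0, 1.0, 0.0, 0.0]
contact_force: [0.3, -0.6, 1.0]
opening: 0.814
finger_force: 0.0
```

```bash
python3 -m crank '[[[0,0,0],0,49],[[0,0,0],0,50],[[0,0,0],0,51],[[0,0,0],0,52],[[0,0,0],0,53],[[0,0,0],0,54],[[0,0,0],0,55],[[0,0,0],0,57],[[0,0,0],0,60]]'; python3 - <<'E'
from h import *
p,M,a=tool();print(p,a)
c=read_camera("scene"); ray,P=cloud(c); h=cv2.cvtColor(c["frame"],cv2.COLOR_BGR2HSV)
m=((h[...,0]<6)|(h[...,0]>174))&(h[...,1]>120)&(np.hypot(P[...,0]-.555,P[...,1]-.27)<.06); print("ball",m.sum(),P[m].mean(0).round(4))
E
```

```text
time: 12.3
eef_pos: [0.5535, 0.2712, 0.026]
tcp_rot: [-0.0, 1.0, 0.0, 0.0]
contact_force: [-1.6, 1.3, 3.8]
opening: 0.784
finger_force: 28.3
[0.55353749 0.27124959 0.02599297] 90.0097430101297
ball 35 [0.5582 0.2708 0.0747]
```

```bash
python3 -m crank '[[[0,0,-1],0,60],[[0,0,-4],0,60],[[0,0,-9],0,60],[[0,0,-16],0,60],[[0,0,-25],0,60],[[0,0,-35],0,60],[[0,0,-45],0,60],[[0,0,-54],0,60],[[0,0,-61],0,60],[[0,0,-66],0,60]]'; python3 -m crank '[[[0,0,-3],0,60],[[0,0,-4],0,60],[[0,0,-4],0,60],[[0,0,-4],0,60]]'; python3 - <<'E'
from h import *
p,M,a=tool();print(p,a)
c=read_camera("scene"); cv2.imwrite("pics/s4.png",cv2.resize(c["frame"][70:230,340:520],None,fx=3,fy=3,interpolation=cv2.INTER_CUBIC))
E
```

```text
time: 13.35
eef_pos: [0.5536, 0.2712, 0.0926]
tcp_rot: [-0.0, 1.0, 0.0, 0.001]
contact_force: [1.0, 0.1, -1.0]
opening: 0.782
finger_force: 28.2
time: 13.75
eef_pos: [0.553, 0.271, 0.095]
tcp_rot: [-0.0, 1.0, -0.0, -0.0]
contact_force: [0.9, 1.0, -1.1]
opening: 0.789
finger_force: 28.2
[0.55297055 0.27099952 0.09496804] 90.01247416961452
```

View pics/s4.png

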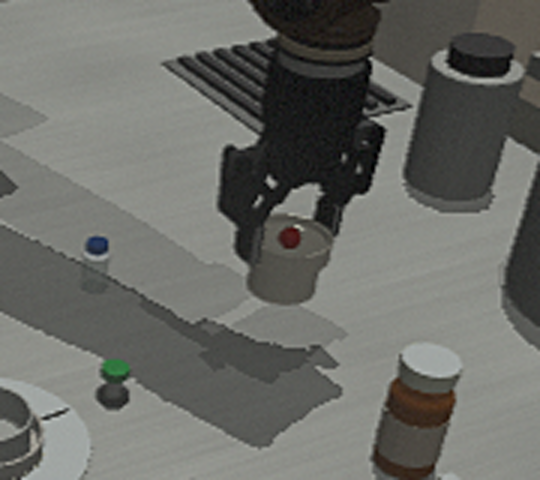

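The dish is level in the fingers with the ball at its centre (crop 289,237). Carrying it over smoothly.

```bash
python3 -m crank '[[[0,-2,0],0,60],[[-0.5,-7,0],0,60],[[-1,-14,0],0,60],[[-2,-24,0],0,60],[[-3,-37,0],0,60],[[-4,-53,0],0,60],[[-5,-70,0],0,60],[[-6,-88,0],0,60],[[-7.5,-106,0],0,60],[[-9,-124,0],0,60]]'; python3 -m crank '[[[-1.5,-18,0],0,60],[[-3,-36,0],0,60],[[-4.5,-54,0],0,60],[[-6,-72,0],0,60],[[-7.5,-89,0],0,60],[[-8.5,-105,0],0,60],[[-9.5,-119,0],0,60],[[-10,-131,0],0,60],[[-10.5,-140,0],0,60],[[-11,-146,0],0,60]]'; python3 -m crank '[[[0,-4,0],0,60],[[0,-7,0],0,60],[[0,-9,0],0,60],[[0,-10,0],0,60],[[0,-10,0],0,60],[[0,-10,0],0,60]]'; python3 - <<'E'
from h import *
p,M,a=tool();print(p,a,(M.T@(np.array([.573,-.0087,.038])-p)*1000).round(1))
c=read_camera("scene"); np.savez("s5.npz",**c); ray,P=cloud(c)
for x in(1,2):
  lo,hi=((.110,.121),(.100,.107))[x-1]
  r=np.hypot(P[...,0]-.573,P[...,1]+.01); m=(r<.0375)&(P[...,2]>lo)&(P[...,2]<hi)&(abs(P[...,1]+.01)<.026); q=P[m]; print(len(q),np.round(circ(q[:,:2]),4),q.max(0),q.min(0))
h=cv2.cvtColor(c["frame"],cv2.COLOR_BGR2HSV)
m=((h[...,0]<6)|(h[...,0]>174))&(h[...,1]>140)&(r<.05); print("ball",m.sum(),P[m].mean(0).round(4))
cv2.imwrite("pics/s5.png",cv2.resize(c["frame"][110:250,250:430],None,fx=4,fy=4,interpolation=cv2.INTER_CUBIC))
E
```

```text
time: 14.8
eef_pos: [0.5623, 0.1451, 0.0956]
tcp_rot: [0.0, 1.0, -0.0, 0.0]
contact_force: [0.5, -0.4, -1.2]
opening: 0.782
finger_force: 28.2
time: 15.8
eef_pos: [0.5734, 0.0004, 0.0955]
tcp_rot: [0.0, 1.0, 0.0, -0.0]
contact_force: [0.2, -0.5, -1.7]
opening: 0.783
finger_force: 28.2
time: 16.4
eef_pos: [0.5733, -0.0086, 0.0955]
tcp_rot: [-0.0, 1.0, 0.0, -0.0]
contact_force: [0.3, 0.1, -1.2]
opening: 0.78
finger_force: 28.2
[ 0.57334142 -0.00863841  0.09550441] 90.03318848188157 [ 0.3 -0.1 57.5]
345 [ 0.5768 -0.0095  0.0268] [0.61042637 0.01595427 0.12097715] [ 0.54023786 -0.03581762  0.11002929]
43 [ 0.5777 -0.0098  0.0314] [0.60993805 0.01581034 0.10694303] [ 0.59562183 -0.0356885   0.1006276 ]
ball 9 [ 0.5783 -0.0093  0.1239]
```

View pics/s5.png

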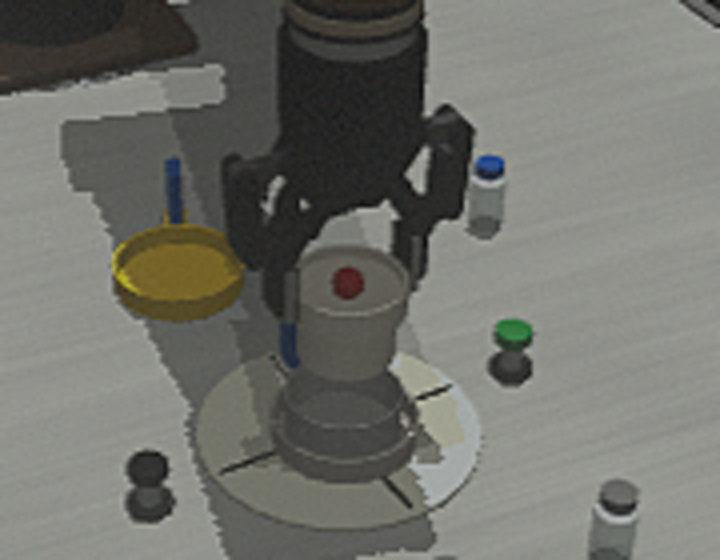

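The dish is above the cup, and their centres in the same camera agree to about 1 mm (0.575). Lowering.

```bash
python3 -m crank '[[[0,0,2],0,60],[[0,0,7],0,60],[[0,0,14],0,60],[[0,0,21],0,60],[[0,0,28],0,60],[[0,0,34],0,60],[[0,0,39],0,60],[[0,0,43],0,60],[[0,0,46],0,60],[[0,0,48],0,60]]'; python3 -m crank '[[[0,0,2],0,60],[[0,0,4],0,60],[[0,0,6],0,60],[[0,0,7],0,60],[[0,0,8],0,60],[[0,0,8.5],0,60],[[0,0,8.5],0,60]]'
```

```text
time: 17.45
eef_pos: [0.5734, -0.0089, 0.0473]
tcp_rot: [-0.0, 1.0, 0.0, -0.0]
contact_force: [0.8, 0.7, -1.7]
opening: 0.783
finger_force: 28.2
time: 18.15
eef_pos: [0.5733, -0.0089, 0.039]
tcp_rot: [-0.0, 1.0, -0.0, -0.0]
contact_force: [-0.2, 0.0, -0.7]
opening: 0.781
finger_force: 28.2
```

```bash
python3 -m crank '[[[0,0,0.5],0,60],[[0,0,1],0,60],[[0,0,1],0,60],[[0,0,1],0,60]]'; python3 -m crank '[[[0,0,0],0,56],[[0,0,0],0,53],[[0,0,0],0,51],[[0,0,0],0,49],[[0,0,0],0,47],[[0,0,0],0,44],[[0,0,0],0,38],[[0,0,0],0,28],[[0,0,0],0,14],[[0,0,0],0,0]]'
```

```text
time: 18.55
eef_pos: [0.5734, -0.0089, 0.038]
tcp_rot: [-0.0, 1.0, -0.0, -0.0]
contact_force: [0.3, 1.0, -0.1]
opening: 0.787
finger_force: 28.2
time: 19.55
eef_pos: [0.5734, -0.0089, 0.038]
tcp_rot: [-0.0, 1.0, 0.0, 0.0]
contact_force: [0.1, -0.2, -0.4]
opening: 0.999
finger_force: 0.0
```

```bash
python3 -m crank '[[[0,0,-4],0,0],[[0,0,-15],0,0],[[0,0,-35],0,0],[[0,0,-65],0,0],[[0,0,-95],0,0],[[10,0,-115],0,0],[[40,0,-120],0,0],[[70,0,-120],0,0],[[90,0,-120],0,0],[[90,0,-120],0,0]]'; python3 - <<'E'
from h import *
p,M,a=tool();print(p,a)
for n in("scene","top"):
    c=read_camera(n); np.savez(n+"6.npz",**c); ray,P=cloud(c); r=np.hypot(P[...,0]-.574,P[...,1]+.0095)
    for z0,z1 in((.015,.0225),(.034,.041),(.056,.066)):
        m=(r<.05)&(P[...,2]>z0)&(P[...,2]<z1); q=P[m]; print(n,z0,len(q),*( [np.round(circ(q[:,:2]),4),q.min(0).round(4),q.max(0).round(4)] if len(q)>8 else []))
    h=cv2.cvtColor(c["frame"],cv2.COLOR_BGR2HSV)
    m=((h[...,0]<6)|(h[...,0]>174))&(h[...,1]>120)&(r<.05); print("ball",m.sum(),P[m].mean(0).round(4) if m.any() else"")
    m=(h[...,0]>95)&(h[...,0]<125)&(h[...,1]>90)&(P[...,0]>.48)&(P[...,0]<.535)&(abs(P[...,1]+.01)<.03);q=P[m&(P[...,2]>.03)]; t=q[q[:,2]>.047]; print("handle",len(q),len(t),q.min(0).round(4),q.max(0).round(4),t.mean(0).round(4) if len(t) else"")
c=load("scene6"); cv2.imwrite("pics/s6.png",cv2.resize(c["frame"][110:250,250:430],None,fx=4,fy=4,interpolation=cv2.INTER_CUBIC))
E
```

```text
time: 20.55
eef_pos: [0.4817, -0.0086, 0.1586]
tcp_rot: [-0.0, 1.0, -0.0, 0.0]
contact_force: [-1.0, -0.5, 0.0]
opening: 1.002
finger_force: 0.0
[ 0.48167908 -0.00860627  0.15862592] 90.00496993128411
scene 0.015 187 [ 0.5744 -0.0091  0.0397] [ 0.5391 -0.0529  0.015 ] [0.6192 0.0335 0.0225]
scene 0.034 87 [ 0.5751 -0.0105  0.0329] [ 0.5631 -0.0457  0.034 ] [0.6102 0.0191 0.0408]
scene 0.056 244 [ 0.5766 -0.011   0.0295] [ 0.5415 -0.0449  0.056 ] [0.6113 0.0225 0.066 ]
ball 25 [ 0.5792 -0.0114  0.0654]
handle 27 24 [ 0.4988 -0.0166  0.0415] [ 0.5226 -0.0078  0.0568] [ 0.5108 -0.012   0.0537]
top 0.015 33 [ 0.5735 -0.0094  0.0416] [ 0.5441 -0.052   0.0154] [0.613  0.0322 0.0225]
top 0.034 3
top 0.056 111 [ 0.5761 -0.0115  0.0274] [ 0.544 -0.043  0.056] [0.6079 0.0203 0.0659]
ball 8 [ 0.5741 -0.0098  0.0683]Traceback (most recent call last):
  File "<stdin>", line 9, in <module>
    return umr_minimum(a, axis, None, out, keepdims, initial, where)
ValueError: zero-size array to reduction operation minimum which has no identity
```

```bash
python3 - <<'E'
from h import *
for n in("scene6","top6"):
    c=load(n); ray,P=cloud(c); r=np.hypot(P[...,0]-.5755,P[...,1]+.0105); m=(r<.038)&(r>.029); z=P[m][:,2]; print(n,np.percentile(z,[50,80,90,95,99]).round(4))
    q=P[m&(P[...,2]>.058)]; print(q.min(0).round(4),q.max(0).round(4))
    m=(P[...,0]>.49)&(P[...,0]<.53)&(abs(P[...,1]+.012)<.015)&(P[...,2]>.047)&(P[...,2]<.06); q=P[m]
    if len(q)>8: print("h",len(q),np.polyfit(q[:,0],q[:,1],1),q.mean(0),(q.min(0)+q.max(0))/2)
for n in("scene0","top0"):
    c=load(n); ray,P=cloud(c)
    m=(P[...,0]>.49)&(P[...,0]<.53)&(abs(P[...,1]+.012)<.015)&(P[...,2]>.046)&(P[...,2]<.06); q=P[m]
    print(n,"h",len(q),np.polyfit(q[:,0],q[:,1],1),q.mean(0),(q.min(0)+q.max(0))/2)
c=load("scene6"); cv2.imwrite("pics/s6.png",cv2.resize(c["frame"][110:250,250:430],None,fx=4,fy=4,interpolation=cv2.INTER_CUBIC))
E
```

```text
scene6 [0.0473 0.0595 0.0616 0.0624 0.0633]
[ 0.5415 -0.0449  0.0581] [0.6113 0.0225 0.0647]
h 40 [ 0.04764003 -0.03725801] [ 0.51084515 -0.01292134  0.05258807] [ 0.50956557 -0.01196238  0.05210635]
top6 [0.0571 0.0616 0.0628 0.0641 0.0659]
[ 0.544  -0.043   0.0583] [0.6079 0.0203 0.0665]
scene0 h 42 [ 0.01266098 -0.01932707] [ 0.51126899 -0.0128539   0.05215338] [ 0.50848505 -0.01209162  0.05119735]
top0 h 25 [ 0.02727029 -0.02516546] [ 0.50689332 -0.01134234  0.05311444] [ 0.50729859 -0.01230072  0.05494974]
```

View pics/s6.png

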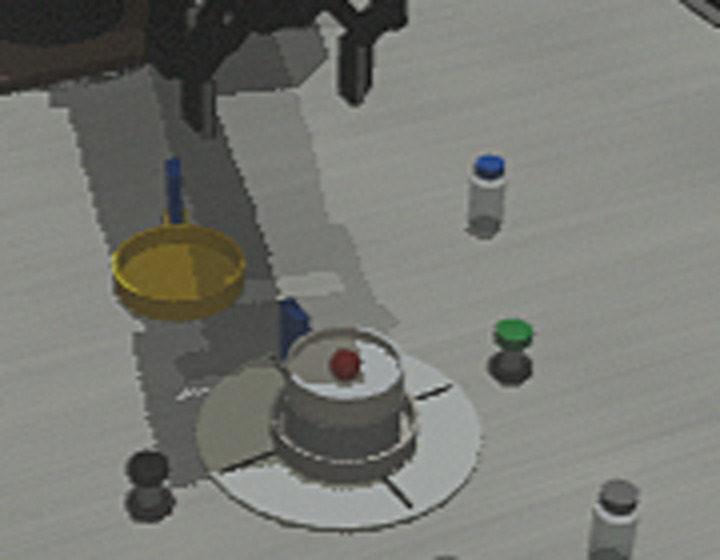

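The dish is seated: its rim reads 0.062 m, as expected, and the ball is in the middle (crop 344,365). Next, the handle at robot-frame position (0.508, -0.010), turned about 2°.

```bash
python3 -m crank '[[[-15,-1,0],-1,60],[[-26.5,-1.7,10],-2,120],[[-26.5,-1.7,40],-2,170],[[-26.5,-1.7,70],-2,170],[[-26.5,-1.7,85],-2,170],[[-26.5,-1.7,90],-2,170],[[-26.5,-1.7,90],-2,170],[[-26.5,-1.7,90],-2,170]]' 25; python3 - <<'E'
from h import *
p,M,a=tool();print(p,a,(M.T@(np.array([.508,-.0103,.016])-p)*1000).round(1))
c=read_camera("scene"); np.savez("s7.npz",**c); ray,P=cloud(c)
for s,(y0,y1) in{"-":(-.05,-.014),"+":(-.006,.03)}.items():
    m=(abs(P[...,0]-.51)<.025)&(P[...,1]>y0)&(P[...,1]<y1)&(P[...,2]>.062)&(P[...,2]<.085); q=P[m]; print(s,len(q),q.min(0).round(4),q.max(0).round(4)) if len(q) else 0
cv2.imwrite("pics/s7.png",cv2.resize(c["frame"][110:250,250:430],None,fx=4,fy=4,interpolation=cv2.INTER_CUBIC))
E
```

```text
time: 21.45
eef_pos: [0.5113, -0.0109, 0.0692]
tcp_rot: [-0.018, 1.0, -0.0, 0.001]
contact_force: [-0.2, 0.3, 0.1]
opening: 0.331
finger_force: 0.0
[ 0.51128138 -0.01085675  0.06916357] 92.01609470547247 [ 3.4  0.7 53.2]
- 28 [ 0.5038 -0.0405  0.0717] [ 0.5237 -0.0271  0.0846]
+ 34 [0.4997 0.0007 0.0688] [0.5244 0.0151 0.0838]
```

View pics/s7.png

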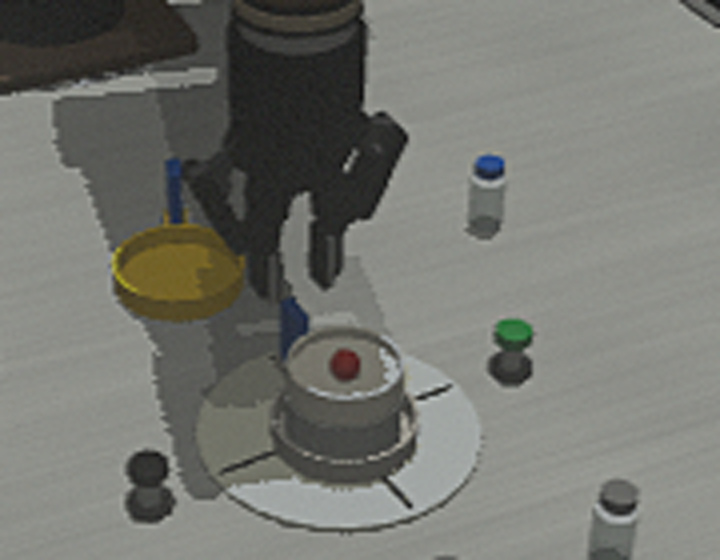

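The fingers straddle the handle at crop (293,318). In the same camera they are about 1 mm low in y and 2 mm too far in x, so I correct both while descending.

```bash
python3 -m crank '[[[2.3,1,5],0,170],[[2.3,1,15],0,170],[[2.3,1,28],0,170],[[2.3,1,40],0,170],[[2.3,1,48],0,170],[[2.3,1,52],0,180],[[2.3,1,53],0,190],[[2.3,1,53],0,198],[[2.3,1,53],0,202],[[2.3,1,53],0,205]]' 25; python3 -m crank '[[[0,0,0],0,207],[[0,0,0],0,209],[[0,0,0],0,211],[[0,0,0],0,213],[[0,0,0],0,215],[[0,0,0],0,217],[[0,0,0],0,219],[[0,0,0],0,221],[[0,0,0],0,223],[[0,0,0],0,225]]'
```

```text
time: 22.5
eef_pos: [0.508, -0.0098, 0.0156]
tcp_rot: [-0.018, 1.0, -0.0, 0.001]
contact_force: [1.1, 0.4, -0.8]
opening: 0.193
finger_force: 0.0
time: 23.5
eef_pos: [0.5075, -0.0097, 0.015]
tcp_rot: [-0.018, 1.0, -0.0, 0.0]
contact_force: [-0.5, -0.6, 0.0]
opening: 0.114
finger_force: 0.2
```

```bash
python3 -m crank '[[[0,0,0],0,227],[[0,0,0],0,229],[[0,0,0],0,231],[[0,0,0],0,233],[[0,0,0],0,236],[[0,0,0],0,240]]'
```

```text
time: 24.1
eef_pos: [0.5075, -0.0097, 0.015]
tcp_rot: [-0.018, 1.0, -0.0, -0.0]
contact_force: [-0.3, -0.9, 1.1]
opening: 0.114
finger_force: 25.3
```

```bash
python3 -m crank '[[[0,0,0],0,245],[[0,0,0],0,245]]' 60; python3 -m crank '[[[0,0,0],0,250],[[0,0,0],0,255],[[0,0,0],0,255]]' 115; python3 -m crank '[[[0,0,-0.5],0,255],[[0,0,-1.5],0,255],[[0,0,-3],0,255],[[0,0,-5],0,255],[[0,0,-7],0,255],[[0,0,-9],0,255],[[0,0,-10],0,255],[[0,0,-10],0,255]]'; python3 - <<'E'
from h import *
s=get_state();p,M,a=tool(s);print(p,a,s["wrist_torque"])
for n in("scene",):
    c=read_camera(n); ray,P=cloud(c); r=np.hypot(P[...,0]-.5745,P[...,1]+.0095)
    m=(r<.038)&(P[...,2]>.064)&(P[...,2]<.085); q=P[m]
    print("rim",len(q),np.linalg.lstsq(np.c_[q[:,:2]-[.574,-.01],np.ones(len(q))],q[:,2],rcond=None)[0].round(3))
    m=(r<.05)&(r>.040)&(P[...,2]>.02)&(P[...,2]<.036); q=P[m]; 
    for x0,x1 in((.52,.56),(.56,.59),(.59,.63)):
        t=q[(q[:,0]>x0)&(q[:,0]<x1)]; print(x0,len(t),np.percentile(t[:,2],90) if len(t) else"")
    h=cv2.cvtColor(c["frame"],cv2.COLOR_BGR2HSV)
    m=((h[...,0]<6)|(h[...,0]>174))&(h[...,1]>120)&(r<.05); print("ball",m.sum(),P[m].mean(0).round(4))
E
```

```text
time: 24.3
eef_pos: [0.5076, -0.0097, 0.0151]
tcp_rot: [-0.018, 1.0, -0.0, 0.0]
contact_force: [-0.5, -0.9, 1.6]
opening: 0.11
finger_force: 58.8
time: 24.6
eef_pos: [0.5077, -0.0097, 0.0152]
tcp_rot: [-0.018, 1.0, -0.0, 0.0]
contact_force: [-1.5, -1.0, 3.5]
opening: 0.099
finger_force: 112.0
time: 25.4
eef_pos: [0.5077, -0.0097, 0.0253]
tcp_rot: [-0.018, 1.0, -0.0, 0.0]
contact_force: [0.3, 0.2, -3.7]
opening: 0.103
finger_force: 111.9
[ 0.50770866 -0.00972207  0.0252742 ] 92.01431864637439 [0.01198244 0.27013043 0.05253693]
rim 368 [ 0.014 -0.006  0.069]
0.52 18 0.0327216838998491
0.56 45 0.03283656097707601
0.59 149 0.032340359635348315
ball 32 [ 0.5804 -0.0115  0.075 ]
```

The nest is level 1 cm up, with 3.7 N of load on the wrist. Lifting the rest, then turning about the tray's centre (65 mm from the TCP).

```bash
python3 -m crank '[[[0,0,-1],0,255],[[0,0,-4],0,255],[[0,0,-9],0,255],[[0,0,-16],0,255],[[0,0,-25],0,255],[[0,0,-35],0,255],[[0,0,-45],0,255],[[0,0,-54],0,255],[[0,0,-61],0,255],[[0,0,-66],0,255]]'; python3 -m crank '[[[0,0,-3],0,255],[[0,0,-4],0,255],[[0,0,-4],0,255],[[0,0,-4],0,255]]'; python3 - <<'E'
from h import *
s=get_state();p,M,a=tool(s);print(p,a,s["qpos"].round(2))
c=read_camera("scene"); ray,P=cloud(c); r=np.hypot(P[...,0]-.5745,P[...,1]+.0095)
m=(r<.038)&(P[...,2]>.134)&(P[...,2]<.155); q=P[m]
print("rim",len(q),np.linalg.lstsq(np.c_[q[:,:2]-[.574,-.01],np.ones(len(q))],q[:,2],rcond=None)[0].round(3),circ(q[:,:2]))
h=cv2.cvtColor(c["frame"],cv2.COLOR_BGR2HSV)
m=((h[...,0]<6)|(h[...,0]>174))&(h[...,1]>120)&(r<.05); print("ball",m.sum(),P[m].mean(0).round(4))
E
```

```text
time: 26.45
eef_pos: [0.5078, -0.0098, 0.092]
tcp_rot: [-0.018, 1.0, -0.0, 0.0]
contact_force: [0.2, -0.0, -3.8]
opening: 0.101
finger_force: 111.9
time: 26.85
eef_pos: [0.5072, -0.0096, 0.0946]
tcp_rot: [-0.018, 1.0, 0.0, -0.0]
contact_force: [-0.1, -0.4, -3.5]
opening: 0.105
finger_force: 111.9
[ 0.50720998 -0.00960547  0.09457258] 92.0121088189991 [-0.22  0.08  2.09  0.    0.98 -1.83]
rim 343 [ 0.016 -0.008  0.139] (np.float64(0.5764081364526334), np.float64(-0.010905966734289785), np.float64(0.028854909235878665))
ball 34 [ 0.5799 -0.0116  0.1437]
```

```bash
python3 -m crank '[[[0,1.1,0],1,255],[[-0.1,3.4,0],3,255],[[-0.4,6.8,0],6,255],[[-1,11.3,0],10,255],[[-1.9,15.7,0],14,255],[[-3.2,20.1,0],18,255],[[-4.7,24.3,0],22,255],[[-6.6,28.5,0],26,255],[[-8.7,32.5,0],30,255],[[-11.1,36.3,0],34,255]]'; python3 -m crank '[[[-0.2,4.5,0],4,255],[[-0.6,9,0],8,255],[[-1.4,13.5,0],12,255],[[-2.5,17.9,0],16,255],[[-3.9,22.2,0],20,255],[[-5.6,26.4,0],24,255],[[-7.6,30.5,0],28,255],[[-9.9,34.4,0],32,255],[[-12.4,38.2,0],36,255],[[-14.5,40.9,0],39,255]]'; python3 -m crank '[[[-0.1,3.4,0],3,255],[[-0.4,6.8,0],6,255],[[-0.7,9.6,0],8.5,255],[[-1,11.3,0],10,255],[[-1.1,11.8,0],10.5,255],[[-1.1,11.8,0],10.5,255],[[-1.1,11.8,0],10.5,255],[[-1.1,11.8,0],10.5,255],[[-1.1,11.8,0],10.5,255]]'; python3 - <<'E'
from h import *
s=get_state();p,M,a=tool(s);print(p,a)
for n in("scene","top"):
    c=read_camera(n); ray,P=cloud(c); r=np.hypot(P[...,0]-.5745,P[...,1]+.0095)
    m=(r<.038)&(P[...,2]>.134)&(P[...,2]<.155); q=P[m]
    print("rim",len(q),np.linalg.lstsq(np.c_[q[:,:2]-[.574,-.01],np.ones(len(q))],q[:,2],rcond=None)[0].round(3),q.min(0).round(4),q.max(0).round(4))
    h=cv2.cvtColor(c["frame"],cv2.COLOR_BGR2HSV)
    m=((h[...,0]<6)|(h[...,0]>174))&(h[...,1]>120)&(r<.05); print("ball",m.sum(),P[m].mean(0).round(4))
    m=(h[...,0]>95)&(h[...,0]<125)&(h[...,1]>90)&(np.hypot(P[...,0]-.56,P[...,1]-.055)<.04)&(P[...,2]>.08);print("handle",m.sum(),P[m].mean(0).round(4) if m.any() else "")
    m=(h[...,0]>45)&(h[...,0]<85)&(h[...,1]>100)&(np.hypot(P[...,0]-.555,P[...,1]-.115)<.03);print("green",m.sum(),P[m].mean(0).round(4) if m.any() else "")
E
```

```text
time: 27.9
eef_pos: [0.5173, 0.0274, 0.0948]
tcp_rot: [0.277, 0.961, 0.0, -0.0]
contact_force: [-0.5, -0.0, -3.5]
opening: 0.104
finger_force: 112.0
time: 28.9
eef_pos: [0.5516, 0.0544, 0.0948]
tcp_rot: [0.582, 0.813, 0.0, -0.0]
contact_force: [0.8, -0.0, -3.3]
opening: 0.097
finger_force: 112.0
time: 29.8
eef_pos: [0.5628, 0.0568, 0.0951]
tcp_rot: [0.653, 0.758, 0.0, 0.0]
contact_force: [-0.0, 0.0, -3.3]
opening: 0.102
finger_force: 112.0
[0.56279382 0.05680317 0.09505174] 8.51667862844221
rim 366 [ 0.013 -0.013  0.139] [ 0.5367 -0.0471  0.134 ] [0.6055 0.0197 0.1482]
ball 33 [ 0.5753 -0.015   0.144 ]
handle 26 [0.5663 0.0437 0.1139]
green 37 [0.5558 0.1152 0.0321]
rim 166 [0.006 0.038 0.139] [ 0.5374 -0.0464  0.134 ] [0.6025 0.0102 0.1492]
ball 10 [ 0.5691 -0.0129  0.1478]
handle 0 
green 14 [0.5499 0.1153 0.0317]
```

```bash
python3 -m crank '[[[0,0,0],0,255],[[0,0,0],0,255],[[0,0,0],0,255],[[0,0,0],0,255],[[0,0,0],0,255]]'; python3 -c "
from plant import ctrl
print(ctrl.sign_off())"
```

```text
time: 30.4
eef_pos: [0.5628, 0.0568, 0.095]
tcp_rot: [0.653, 0.758, 0.0, 0.0]
contact_force: [-0.5, 0.5, -3.2]
opening: 0.099
finger_force: 112.0
the job is handed in; nothing more can be done
None
```

The job is handed in at 30.4 s (no verdict came back): cup and dish are nested in the tray with the ball near the middle, and the arm is holding the tray by its handle about 8 cm above the mat, level, with the handle pointing at the green post to within about 4 mm.

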